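# Stack the sieve column on the shaker

## Robot

A 6-joint arm with a two-finger parallel gripper is mounted at the origin on a cart in front of the work surface, level with it; the furniture and walls round the work are solid. World frame = base frame: x ahead of the robot, y to its left, z up, the work surface at z = 0. Lengths are in m, angles in degrees, forces in N, time in s.
With the tool pointing down it reaches from about 0.325 to 0.925 m from the base axis. Payload 3.1 kg.
Tool frame: the origin (TCP) lies at the very end of the fingers, on their centre line; the grasp point (between the pads) lies 19 mm behind it (robot.pinch_z is the distance from the TCP to the grasp point, in m); z points along the fingers, y is the direction in which the jaws open and shut (so a half turn about z gives the same grasp; the last joint's range is limited). The gripper opens to 85 mm and grips with 20 to 120 N. Pads are 22 mm wide; open, the fingers measure 114 mm over their backs; the gripper's body (76 mm by 85 mm) begins 54 mm behind the grasp point. The pads swing forward as they close: fully open they stand 13 mm farther back than shut.
Start: joints at [60.607, 12.427, 92.441, -0, 75.132, -6.429], TCP at [0.244, 0.575, 0.231] pointing down, gripper open.
Joint ranges: [-157.48, 157.48], [-44.54, 120.13], [17.64, 146.25], [-64.5, 244.5], [7.68, 150.69], [-147.95, 147.95]. Speed limits (degrees/s): [159.86, 159.86, 180, 180, 180, 180].

## Interface

Orientations are given as [roll, pitch, yaw] about the fixed x, y, z axes, in that order (R = Rz(yaw) Ry(pitch) Rx(roll)).
In Python, from rig import get_state, viewer, ticket, robot gives the robot as it stands.
- The arm moves only by the tool servo_tool, never from a script. Its argument "rows" is a list of rows, each an object with "angular": the turn, a rotation vector about the tool's x, y, z in rad, a list of three; "offset": the shift along the tool's x, y, z in cm, a list of three; "fingers": the closure, from 0 (fully open) to 1 (shut). In form: [{"angular": [ax, ay, az], "offset": [dx, dy, dz], "fingers": fingers}, ...]. A call has 1 to 5 rows; each row is the pose to reach, as a shift and turn from the pose measured when the call began, along the tool's axes at that moment; what a row does not reach only later rows make up. A row lasts 1/12 s, in which the tool goes at most 41.7 mm and 7.16 degrees, less where a joint would pass 70% of its speed; a pose out of reach is approached as far as the arm can. A call with a gripper value outside its range is refused whole. The fingers move at their own pace and stop on an object; "squeeze" is the grip in N (left out, the last holds). Time passes only in rows, so rows that repeat a pose let the fingers close. It gives the time, the measured TCP pose, the force and the opening at its end, in the units of the state.
- get_state(): the state, without advancing time (a new reading comes with each control period).
- viewer.capture(name): name is "side" or "top" or "wrist"; returns (picture, depth): 480x640x3 uint8, red, green, blue; 480x640 float32, m along the optical axis (not along the pixel's ray), 0 where there is no reading.
- viewer.calibration(name): a dict with "camera_matrix" (3x3 intrinsics, pixels), "world_from_camera" (4x4, takes a point from camera to world coordinates). Camera axes: x right, y up, looking along -z (the intrinsics and any distortion apply to the point x, -y, -z); pixel columns grow to the right and rows downward; lengths in m; the calibration is good to about 2 mm. A picture is of the moment at which its call begins: read the wrist's pose just before it. calibration takes no time and is no camera call; for the wrist camera it gives the pose at the moment of the call.
- ticket.hand_in(): hands the job in, once; it reports no verdict.
The state is a dict: "clock": time; "q": joint angles; "joint_velocities": joint speeds; "effort": joint torques, N m; "eef_pos": TCP position; "orientation": TCP orientation; "ft_force": force on the tool from outside, world axes, zero at the start; "ft_torque": the same for the moment, N m; "gripper_width": finger opening in m.
Only numpy, scipy, OpenCV 4.12 (cv2) and the standard library are available. Lean on these libraries where they do the work, as an engineer would, in place of code of your own. Each camera call takes 0.05 s, during which the arm holds its last target. There are 200 camera calls.

## Task

Build up the sieve column on the little shaker from the bottom: first the receiver pan into the shaker's round seat, then the fine sieve, the medium sieve, the coarse sieve and last the lid, each set upright and fully seated in the one below. Leave the glass beaker, the calibration weight and the steel sample cup standing where they are.

Things in the scene. Friction and masses are not known exactly. Their poses are not given: they have to be found in the camera images.
- shaker: Sieve shaker, fixed on the worktop: white square box 130x130x41 mm with a small control panel on one side and a dark round seat ring on top. Origin: centre of the underside, on the worktop, straight below the seat's centre; z up. The seat ring is 62 mm across outside, its mouth 57 mm, its rim 55 mm above the origin. A pan seated in it has its origin 48 mm above this origin.
- pan: Receiver pan: round aluminium dish, closed plain floor, no mesh, 33 mm high. Origin: centre of its foot, z up; round. Spigot 49 mm across, 7 mm high, foot tapered to 41. Wall 62 mm across from 7 mm up to the rim, 33 mm above the origin; mouth 57. Floor 24 mm below the rim. The next spigot drops into the mouth (3 mm play) and its shoulder rests on the rim: next origin 26 mm above this one. About 0.1 kg.
- sieve_fine: Fine test sieve, 39 mm high, a close mesh with wires every 3 mm. Origin: centre of its foot, z up; round. Spigot 49 mm across, 7 mm high, foot tapered to 41. Wall 62 mm across from 7 mm up to the rim, 39 mm above the origin; mouth 57. Mesh 12 mm below the rim. The next spigot drops into the mouth (3 mm play) and its shoulder rests on the rim: next origin 32 mm above this one. 0.1 to 0.2 kg.
- sieve_medium: Medium test sieve, 45 mm high, a mesh with square openings of about 6 mm (wires every 7 mm). Origin: centre of its foot, z up; round. Spigot 49 mm across, 7 mm high, foot tapered to 41. Wall 62 mm across from 7 mm up to the rim, 45 mm above the origin; mouth 57. Mesh 12 mm below the rim. The next spigot drops into the mouth (3 mm play) and its shoulder rests on the rim: next origin 38 mm above this one. 0.1 to 0.2 kg.
- sieve_coarse: Coarse test sieve, the tallest, 51 mm high, an open grid with square openings of about 11 mm (wires every 13.5 mm). Origin: centre of its foot, z up; round. Spigot 49 mm across, 7 mm high, foot tapered to 41. Wall 62 mm across from 7 mm up to the rim, 51 mm above the origin; mouth 57. Mesh 12 mm below the rim. The next spigot drops into the mouth (3 mm play) and its shoulder rests on the rim: next origin 44 mm above this one. 0.1 to 0.2 kg.
- lid: Lid: closed aluminium disc with a black round knob on top. Origin: centre of its foot, z up; round. Spigot 49 mm across, 7 mm high, foot tapered to 41. Disc 62 mm across from 7 to 15 mm above the origin; knob 20 mm across from 19 to 45 mm above the origin, to be gripped. Weighs about 0.1 kg.
- beaker: Glass beaker (bystander), 53 mm across, 69 mm high. Loose. Origin: centre of its underside.
- weight: Calibration weight (bystander), bright steel with a neck, 23 mm across, 48 mm high. Loose. Origin: centre of its underside.
- cup: Steel sample cup with a flared rim (bystander), 55 mm across, 39 mm high, narrower than the pan and the sieves. Loose. Origin: centre of its underside.
Mind the look-alikes: they are no part of the job. Leave any blue or pink look-alike of the pan alone.

How it is judged (in metres and radians):
On the way, in this order (a step that is already met when the one before it is completed fails the run):
1. the receiver pan sits fully in the round seat of the shaker (horizontal distance between pan and shaker below 0.007 m and z of pan in the frame of shaker between 0.045 and 0.051 m and angle between pan's own z axis and vertical below 0.08 rad), for 0.2 s.
2. the fine sieve is seated on the pan (horizontal distance between sieve_fine and pan below 0.007 m and z of sieve_fine in the frame of pan between 0.023 and 0.029 m and angle between sieve_fine's own z axis and vertical below 0.08 rad), for 0.2 s.
3. the medium sieve is seated on the fine sieve (horizontal distance between sieve_medium and sieve_fine below 0.007 m and z of sieve_medium in the frame of sieve_fine between 0.029 and 0.035 m and angle between sieve_medium's own z axis and vertical below 0.08 rad), for 0.2 s.
4. the coarse sieve is seated on the medium sieve (horizontal distance between sieve_coarse and sieve_medium below 0.007 m and z of sieve_coarse in the frame of sieve_medium between 0.035 and 0.041 m and angle between sieve_coarse's own z axis and vertical below 0.08 rad), for 0.2 s.
5. the lid is seated on the coarse sieve (horizontal distance between lid and sieve_coarse below 0.007 m and z of lid in the frame of sieve_coarse between 0.041 and 0.047 m and angle between lid's own z axis and vertical below 0.08 rad), for 0.2 s.
At the end, for the whole second after the job is handed in: From the bottom: pan in the shaker's seat, fine, medium and coarse sieve, lid; each centred within 7 mm and seated within 3 mm in height on the one below, tilted less than 0.08 rad, and at rest. Beaker, weight and cup are upright (all of step 1 and all of step 2 and all of step 3 and all of step 4 and all of step 5 and linear speed of each of pan, sieve_fine, sieve_medium, sieve_coarse, lid below 0.02 m/s and angle between each of beaker, weight, cup's own z axis and vertical below 0.3 rad); the robot touches nothing.
It fails at once if the glass beaker is moved more than 30 mm or tipped over (distance of beaker from where it was at the start of the episode above 0.03 m or angle between beaker's own z axis and vertical above 0.6 rad).
It fails at once if the calibration weight is moved more than 30 mm or tipped over (distance of weight from where it was at the start of the episode above 0.03 m or angle between weight's own z axis and vertical above 0.6 rad).
It fails at once if the steel sample cup is moved more than 30 mm or tipped over (distance of cup from where it was at the start of the episode above 0.03 m or angle between cup's own z axis and vertical above 0.6 rad).
It also fails if it takes over 106 s, if anything falls off the work surface, if the arm or the gripper's body presses on something with over 40 N, if the wrist force passes 120 N, or if a joint passes its speed limit or range.

## Working session

There is one attempt and no reset: what is moved stays moved. The work goes in short steps, Python scripts to look and compute and a tool call to move; the robot and the scene stay as the last step left them, time stands still between calls to the robot, and variables do not carry over. Pictures are saved under pics/ and viewed, about 12 in all and at most 16, crops included, and the job is handed in when it is done.

Besides the shell and the picture viewer there is one more tool, called after "Emit:" as name(argument=value, ...) on one line, values as JSON. servo_tool: Moves the arm, as the interface text tells. Its arguments: {"type":"object","properties":{"rows":{"type":"array"},"squeeze":{"type":"number"}},"required":["rows"]}

```bash
mkdir -p pics; ls
python3 - <<'E'
from rig import get_state, viewer
import cv2, numpy as np
s=get_state(); print(s)
for n in ("top","side"):
    p,d=viewer.capture(n); cv2.imwrite(f"pics/{n}0.png",p[:,:,::-1]); np.save(f"{n}0d.npy",d)
    print(n,viewer.calibration(n))
E
```

```text
pics
{'clock': 0.0, 'q': array([ 6.06086562e+01,  1.24752078e+01,  9.25293550e+01,  7.82157202e-04,
        7.51321556e+01, -6.42880809e+00]), 'joint_velocities': array([ 0.02891509,  0.03742312,  0.02490249, -0.0318417 ,  0.03112719,
        0.06122361]), 'effort': array([ 1.83115621e-04, -3.96835327e+01, -3.03854620e+01, -3.31969777e-04,
        9.62461549e-03, -1.13376709e-05]), 'eef_pos': array([0.24340399, 0.57476569, 0.22997707]), 'orientation': array([-1.79864226e+02, -1.60588838e-02,  1.57037244e+02]), 'ft_force': array([ 0.12533587, -0.11174903,  0.12340775]), 'ft_torque': array([ 0.0319547 , -0.01342569, -0.01242538]), 'gripper_width': 0.08517683337779568}
top {'camera_matrix': array([[541.53333858,   0.        , 307.87354155],
       [  0.        , 541.53333858, 252.40530103],
       [  0.        ,   0.        ,   1.        ]]), 'world_from_camera': array([[ 0.0496162 ,  0.9779401 , -0.20290733,  0.30332746],
       [-0.99875812,  0.04766114, -0.01451324, -0.02011671],
       [-0.00452229,  0.20337544,  0.97909038,  1.16332222],
       [ 0.        ,  0.        ,  0.        ,  1.        ]])}
side {'camera_matrix': array([[620.88651545,   0.        , 315.19948815],
       [  0.        , 620.88651545, 243.74863479],
       [  0.        ,   0.        ,   1.        ]]), 'world_from_camera': array([[ 0.95063569,  0.17251552, -0.25793446,  0.19652807],
       [-0.31005979,  0.49475947, -0.81183495, -1.01571031],
       [-0.01243861,  0.85173438,  0.52382614,  0.67523041],
       [ 0.        ,  0.        ,  0.        ,  1.        ]])}
```

View pics/top0.png

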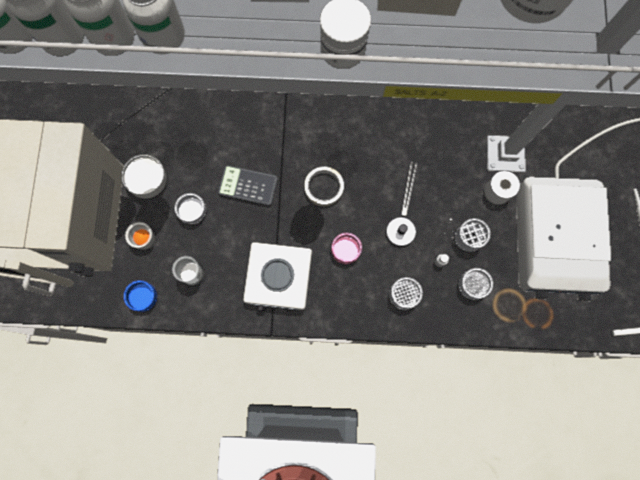

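View pics/side0.png

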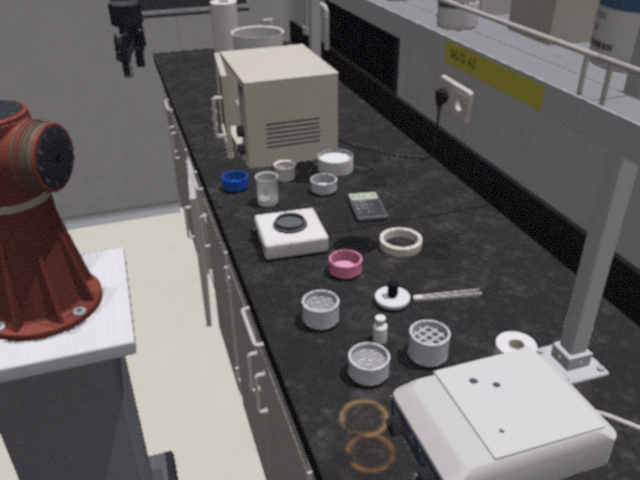

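The top view shows the shaker at (278,275), sieves at (405,293), (477,284) and (472,235), the lid at (402,231), the weight at (442,260) and the beaker at (187,270). The pan or cup candidates are at (190,208) and (140,236). I'll enlarge the crops.

```bash
cat > h.py <<'E'
import numpy as np, cv2
from rig import get_state, viewer
def deproj(c,u,v,d=None,z=None):
    K=c['camera_matrix'];T=c['world_from_camera']
    u=np.asarray(u,float);v=np.asarray(v,float)
    r=np.stack([(u-K[0,2])/K[0,0],-(v-K[1,2])/K[1,1],-np.ones_like(u)],-1)
    if d is not None: return (r*np.asarray(d)[...,None])@T[:3,:3].T+T[:3,3]
    w=r@T[:3,:3].T; return T[:3,3]+w*((z-T[2,3])/w[...,2])[...,None]
def cloud(n,d,c=None):
    v,u=np.indices(d.shape); return deproj(c or viewer.calibration(n),u,v,d)
E
python3 - <<'E'
from h import *
p=cv2.imread("pics/top0.png");s=cv2.imread("pics/side0.png")
a=cv2.resize(p[180:320,100:220],None,fx=3,fy=3,interpolation=2)
b=cv2.resize(p[205:320,375:500],(457,420),interpolation=2)
cv2.imwrite("pics/c1.png",np.hstack([a,b])[:, :800])
d=np.load("top0d.npy"); P=cloud("top",d)
for n,u,v,r in [("shaker",278,275,22),("panA",190,208,20),("cupB",140,236,20),("s1",406,293,22),("s2",477,284,22),("coarse",472,235,22),("lid",402,231,22),("beaker",187,270,20),("weight",442,260,12)]:
    q=P[v-r:v+r,u-r:u+r].reshape(-1,3)
    zt=np.percentile(q[:,2],97 if n!="weight" else 98)
    m=q[q[:,2]>zt-.007]
    (cx,cy),rad=cv2.minEnclosingCircle(m[:,:2].astype(np.float32))
    print(n,"ztop %.3f"%zt,"med",np.round(np.median(m,0),3),"circ",round(cx,3),round(cy,3),round(rad,4))
E
```

```text
shaker ztop 0.054 med [0.482 0.057 0.049] circ 0.41 0.024 0.1157
panA ztop 0.032 med [0.628 0.261 0.031] circ 0.477 0.13 0.2295
cupB ztop 0.038 med [0.559 0.369 0.036] circ 0.44 0.182 0.244
s1 ztop 0.044 med [ 0.459 -0.212  0.043] circ 0.392 -0.128 0.1398
s2 ztop 0.038 med [ 0.488 -0.359  0.037] circ 0.404 -0.203 0.2091
coarse ztop 0.050 med [ 0.591 -0.353  0.049] circ 0.46 -0.197 0.2368
lid ztop 0.042 med [ 0.598 -0.201  0.044] circ 0.454 -0.115 0.1785
beaker ztop 0.068 med [0.486 0.251 0.066] circ 0.401 0.125 0.1748
weight ztop 0.047 med [ 0.537 -0.288  0.046] circ 0.538 -0.289 0.0081
```

View pics/c1.png

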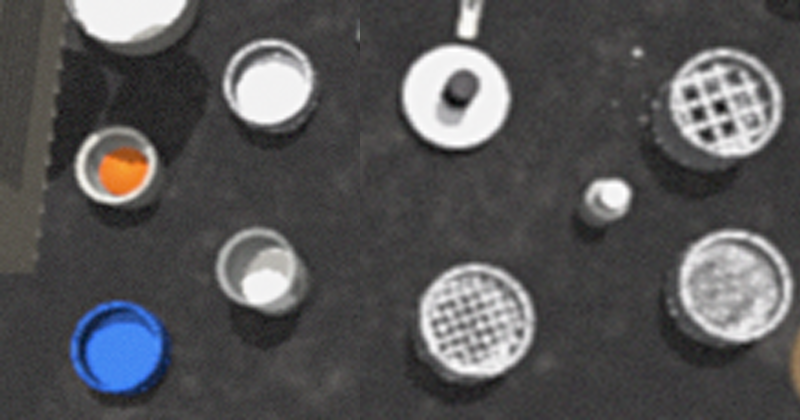

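The crops settle which is which. The pan is at top pixel (190,208), 32 mm high with no contents. The medium sieve is at (405,293), z 44 mm, the fine sieve at (477,284), z 38 mm, and the coarse at (472,235). The steel cup with the orange contents is at (140,236). Next I'll refine the centres and start moving.

```bash
cat > fit.py <<'E'
from h import *
from scipy.optimize import least_squares
def fit(P,c,zt,R,band=.006):
    q=P.reshape(-1,3); q=q[np.abs(q[:,2]-zt)<band]
    c=np.array(c,float)
    for _ in range(4):
        m=q[np.hypot(*(q[:,:2]-c).T)<R+.012][:,:2]
        a=np.arctan2(*(m-c).T[::-1]); r=np.hypot(*(m-c).T)
        b=((a+np.pi)/(2*np.pi)*36).astype(int)
        e=np.array([m[b==k][np.argsort(r[b==k])[int(.9*(b==k).sum())]] for k in range(36) if (b==k).sum()>1])
        s=least_squares(lambda x:np.hypot(*(e-x[:2]).T)-x[2],[*c,R],loss="soft_l1",f_scale=.001).x
        c=s[:2]
    return np.round(s,4),len(e)
E
python3 - <<'E'
from fit import *
d=np.load("top0d.npy"); P=cloud("top",d); P[d==0]=np.nan; P=P[~np.isnan(P[...,0])]
for n,c,z,R in [("seat",(.482,.057),.055,.031),("pan",(.628,.261),.033,.031),("fine",(.488,-.359),.039,.031),("medium",(.459,-.212),.045,.031),("coarse",(.591,-.353),.051,.031),("lid",(.59,-.201),.015,.031),("knob",(.598,-.201),.045,.01),("cup",(.559,.369),.039,.0275),("beaker",(.486,.251),.069,.0265)]:
    print(n,*fit(P,c,z,R,.003 if n=="seat" else .006))
for n,u,v in [("bowl",143,165),("oven",100,180),("ovenfront",75,262),("pink",346,240)]: print(n,viewer and np.round(cloud("top",d)[v,u],3))
E
```

```text
seat [0.485  0.0592 0.0303] 29
pan [0.6259 0.2604 0.0309] 35
fine [ 0.4888 -0.3599  0.0307] 36
medium [ 0.4609 -0.2116  0.0307] 36
coarse [ 0.5938 -0.3523  0.0309] 34
lid [ 0.599  -0.2023  0.0296] 36
knob [ 0.5987 -0.2025  0.0089] 26
cup [0.5581 0.3625 0.0269] 35
beaker [0.4843 0.2477 0.026 ] 35
bowl [0.718 0.372 0.029]
oven [0.645 0.419 0.131]
ovenfront [0.48  0.457 0.108]
pink [ 0.575 -0.085  0.007]
```

Emit:
servo_tool(rows=[{"angular": [0,0,0.62],"offset": [-10.6,-17.2,0],"fingers": 0},{"angular": [0,0,0.62],"offset": [-10.6,-17.2,0],"fingers": 0},{"angular": [0,0,0.62],"offset": [-10.6,-17.2,0],"fingers": 0},{"angular": [0,0,0.62],"offset": [-10.6,-17.2,0],"fingers": 0},{"angular": [0,0,0.62],"offset": [-10.6,-17.2,0],"fingers": 0}], squeeze=40)

```text
clock: 0.52
eef_pos: [0.2733, 0.3725, 0.2294]
orientation: [-179.8, 0.1, 121.2]
ft_force: [0.3, -0.2, -0.2]
gripper_width: 0.0858
```

Emit:
servo_tool(rows=[{"angular": [0,0,0.545],"offset": [-17.4,8.9,0],"fingers": 0},{"angular": [0,0,0.545],"offset": [-17.4,8.9,0],"fingers": 0},{"angular": [0,0,0.545],"offset": [-17.4,8.9,0],"fingers": 0},{"angular": [0,0,0.545],"offset": [-17.4,8.9,0],"fingers": 0},{"angular": [0,0,0.545],"offset": [-17.4,8.9,0],"fingers": 0}])

```text
clock: 0.93
eef_pos: [0.4418, 0.2674, 0.2293]
orientation: [-179.9, 0.3, 89.6]
ft_force: [-1.2, 0.8, 0.3]
gripper_width: 0.0851
```

Emit:
servo_tool(rows=[{"angular": [0,0,0],"offset": [-1,18.6,5],"fingers": 0},{"angular": [0,0,0],"offset": [-1,18.6,5],"fingers": 0},{"angular": [0,0,0],"offset": [-1,18.6,5],"fingers": 0},{"angular": [0,0,0],"offset": [-1,18.6,5],"fingers": 0},{"angular": [0,0,0],"offset": [-1,18.6,5],"fingers": 0}])

```text
clock: 1.35
eef_pos: [0.6302, 0.2545, 0.1769]
orientation: [-179.9, 0.3, 89.5]
ft_force: [-0.6, -0.1, -0.3]
gripper_width: 0.0857
```

```bash
cat > go.py <<'E'
# go.py x y z : offset (cm, tool axes) and turn still needed to reach TCP x y z, pointing down, yaw 90
import sys
from h import *
from scipy.spatial.transform import Rotation as R
s=get_state(); t=np.array(sys.argv[1:4],float)
A=R.from_euler('xyz',s['orientation'],degrees=True)
print("pos",np.round(s['eef_pos'],4),"rpy",np.round(s['orientation'],1),"F",np.round(s['ft_force'],1),"w",round(s['gripper_width'],4),"t",round(s['clock'],2))
print("offset",np.round(A.inv().apply(t-s['eef_pos'])*100,2),"ang",np.round((A.inv()*R.from_euler('xyz',[180,0,90],degrees=True)).as_rotvec(),3))
E
python3 go.py .626 .2605 .003
python3 - <<'E'
from fit import *
p,d=viewer.capture("wrist");cv2.imwrite("pics/w1.png",p[:,:,::-1]);c=viewer.calibration("wrist")
P=cloud("wrist",d,c)[d>0]; print((d>0).mean()); print(fit(P,(.626,.2605),.033,.031))
E
```

```text
pos [0.6302 0.2545 0.1769] rpy [-179.9    0.3   89.5] F [-0.6 -0.1 -0.3] w 0.0857 t 1.35
offset [ 0.69 -0.39 17.39] ang [-0.002  0.005 -0.009]
0.9960026041666666
(array([0.6294, 0.2598, 0.0309]), 36)
```

View pics/w1.png

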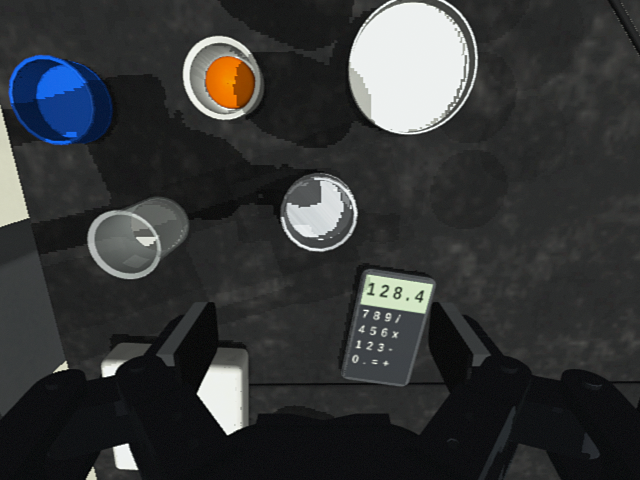

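The wrist view has the pan centred at (319,212) with clear space on both jaw sides. Its fit, (0.629, 0.260), agrees with the top camera, so I'm descending.

Emit:
servo_tool(rows=[{"angular": [0,0,-0.009],"offset": [0.6,-0.2,4],"fingers": 0},{"angular": [0,0,-0.009],"offset": [0.6,-0.2,8],"fingers": 0},{"angular": [0,0,-0.009],"offset": [0.6,-0.2,12],"fingers": 0},{"angular": [0,0,-0.009],"offset": [0.6,-0.2,15],"fingers": 0},{"angular": [0,0,-0.009],"offset": [0.6,-0.2,15],"fingers": 0}])

```text
clock: 1.82
eef_pos: [0.6233, 0.256, 0.0147]
orientation: [-179.0, 0.6, 89.9]
ft_force: [-2.4, -1.9, -1.0]
gripper_width: 0.0853
```

```bash
python3 go.py .628 .260 .003
```

```text
pos [0.6233 0.256  0.0147] rpy [-179.     0.6   89.9] F [-2.4 -1.9 -1. ] w 0.0853 t 1.82
offset [0.41 0.49 1.15] ang [-0.018  0.011 -0.002]
```

Emit:
servo_tool(rows=[{"angular": [0,0,0],"offset": [0,0,0],"fingers": 0},{"angular": [0,0,0],"offset": [0,0,0],"fingers": 0},{"angular": [0,0,0],"offset": [0,0,0],"fingers": 0}])

```text
clock: 2.07
eef_pos: [0.6246, 0.2566, 0.0169]
orientation: [-179.2, 0.6, 89.9]
ft_force: [0.6, 0.0, -0.1]
gripper_width: 0.0855
```

```bash
python3 go.py .628 .260 .003
```

```text
pos [0.6246 0.2566 0.0169] rpy [-179.2    0.6   89.9] F [ 0.6  0.  -0.1] w 0.0855 t 2.07
offset [0.36 0.36 1.38] ang [-0.015  0.01  -0.001]
```

Emit:
servo_tool(rows=[{"angular": [-0.015,0.01,0],"offset": [0.36,0.36,0.6],"fingers": 0},{"angular": [-0.015,0.01,0],"offset": [0.36,0.36,1.2],"fingers": 0},{"angular": [-0.015,0.01,0],"offset": [0.36,0.36,1.2],"fingers": 0},{"angular": [-0.015,0.01,0],"offset": [0.36,0.36,1.2],"fingers": 0}])

```text
clock: 2.4
eef_pos: [0.6286, 0.2602, 0.0061]
orientation: [179.9, 0.0, 89.9]
ft_force: [0.4, -0.2, -1.0]
gripper_width: 0.0854
```

```bash
python3 go.py .628 .260 .003
```

```text
pos [0.6286 0.2602 0.0061] rpy [179.9   0.   89.9] F [ 0.4 -0.2 -1. ] w 0.0854 t 2.4
offset [-0.02 -0.06  0.31] ang [ 0.002  0.    -0.001]
```

Good. Closing, with 2 mm more descent.

Emit:
servo_tool(rows=[{"angular": [0,0,0],"offset": [0,0,0.2],"fingers": 0.3},{"angular": [0,0,0],"offset": [0,0,0.2],"fingers": 0.6},{"angular": [0,0,0],"offset": [0,0,0.2],"fingers": 0.6},{"angular": [0,0,0],"offset": [0,0,0.2],"fingers": 0.6},{"angular": [0,0,0],"offset": [0,0,0.2],"fingers": 0.6}], squeeze=40)

```text
clock: 2.82
eef_pos: [0.6293, 0.2604, 0.0052]
orientation: [179.8, -0.0, 89.9]
ft_force: [-0.9, -0.2, 5.1]
gripper_width: 0.0615
```

Emit:
servo_tool(rows=[{"angular": [0,0,0],"offset": [0,0,0],"fingers": 0.6},{"angular": [0,0,0],"offset": [0,0,0],"fingers": 0.6},{"angular": [0,0,0],"offset": [0,0,-1],"fingers": 0.6},{"angular": [0,0,0],"offset": [0,0,-3],"fingers": 0.6},{"angular": [0,0,0],"offset": [0,0,-6],"fingers": 0.6}])

```text
clock: 3.23
eef_pos: [0.6253, 0.2592, 0.0612]
orientation: [-179.7, 0.1, 89.9]
ft_force: [0.6, -0.3, -1.3]
gripper_width: 0.0613
```

```bash
python3 go.py .485 .059 .1
```

```text
pos [0.6253 0.2592 0.0612] rpy [-1.797e+02  1.000e-01  8.990e+01] F [ 0.6 -0.3 -1.3] w 0.0613 t 3.23
offset [-20.04 -14.02  -3.74] ang [-0.006  0.002 -0.001]
```

Emit:
servo_tool(rows=[{"angular": [0,0,0],"offset": [-2,-1,-4],"fingers": 0.6},{"angular": [0,0,0],"offset": [-5,-4,-6],"fingers": 0.6},{"angular": [0,0,0],"offset": [-8,-6,-6],"fingers": 0.6},{"angular": [0,0,0],"offset": [-11.2,-8.5,-6],"fingers": 0.6},{"angular": [0,0,0],"offset": [-14.5,-10.5,-6],"fingers": 0.6}])

```text
clock: 3.65
eef_pos: [0.5184, 0.1134, 0.1227]
orientation: [-179.6, 0.2, 90.0]
ft_force: [-0.1, -0.5, -0.3]
gripper_width: 0.0614
```

Emit:
servo_tool(rows=[{"angular": [0,0,0],"offset": [-3,-2,0],"fingers": 0.6},{"angular": [0,0,0],"offset": [-5,-3,0],"fingers": 0.6},{"angular": [0,0,0],"offset": [-5,-3,0],"fingers": 0.6},{"angular": [0,0,0],"offset": [-5,-3,0],"fingers": 0.6},{"angular": [0,0,0],"offset": [-5,-3,0],"fingers": 0.6}])

```text
clock: 4.07
eef_pos: [0.4888, 0.0637, 0.1233]
orientation: [-179.7, 0.1, 90.0]
ft_force: [0.1, 0.8, -0.9]
gripper_width: 0.0614
```

```bash
python3 go.py .487 .059 .07
```

```text
pos [0.4888 0.0637 0.1233] rpy [-1.797e+02  1.000e-01  9.000e+01] F [ 0.1  0.8 -0.9] w 0.0614 t 4.07
offset [-0.46 -0.15  5.33] ang [-0.005  0.002 -0.001]
```

Emit:
servo_tool(rows=[{"angular": [-0.005,0,0],"offset": [-0.46,-0.15,2],"fingers": 0.6},{"angular": [-0.005,0,0],"offset": [-0.46,-0.15,4],"fingers": 0.6},{"angular": [-0.005,0,0],"offset": [-0.46,-0.15,5.3],"fingers": 0.6},{"angular": [-0.005,0,0],"offset": [-0.46,-0.15,5.3],"fingers": 0.6},{"angular": [-0.005,0,0],"offset": [-0.46,-0.15,5.3],"fingers": 0.6}])

```text
clock: 4.48
eef_pos: [0.4868, 0.0598, 0.0696]
orientation: [-179.9, 0.1, 90.0]
ft_force: [-0.1, 0.4, -1.0]
gripper_width: 0.0612
```

```bash
python3 go.py .487 .059 .053
python3 - <<'E'
from h import *
p,d=viewer.capture("side");cv2.imwrite("pics/s1.png",cv2.resize(p[170:280,220:360],None,fx=4,fy=4,interpolation=2)[:,:,::-1])
E
```

```text
pos [0.4868 0.0598 0.0696] rpy [-1.799e+02  1.000e-01  9.000e+01] F [-0.1  0.4 -1. ] w 0.0612 t 4.48
offset [-0.08  0.02  1.66] ang [-0.002  0.002  0.001]
```

View pics/s1.png

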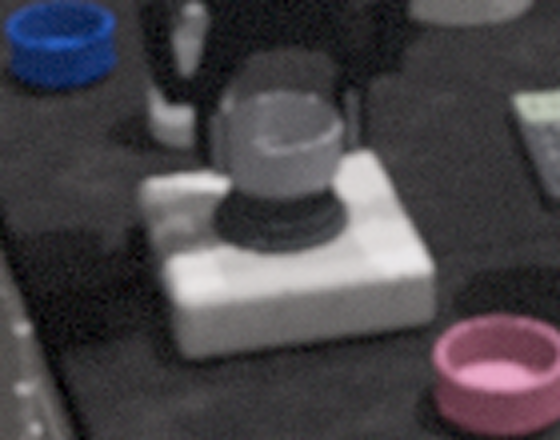

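The pan, at (283,145) in the crop, hangs upright and centred over the dark seat ring at (280,215). I'll lower it in steps and watch the force.

Emit:
servo_tool(rows=[{"angular": [0,0,0],"offset": [-0.05,0,0.5],"fingers": 0.6},{"angular": [0,0,0],"offset": [-0.05,0,1.0],"fingers": 0.6},{"angular": [0,0,0],"offset": [-0.05,0,1.4],"fingers": 0.6},{"angular": [0,0,0],"offset": [-0.05,0,1.5],"fingers": 0.6},{"angular": [0,0,0],"offset": [-0.05,0,1.6],"fingers": 0.6}])

```text
clock: 4.95
eef_pos: [0.4876, 0.0592, 0.0543]
orientation: [-180.0, 0.1, 90.0]
ft_force: [0.2, 0.1, -2.2]
gripper_width: 0.0613
```

```bash
python3 go.py .487 .059 .053
```

```text
pos [0.4876 0.0592 0.0543] rpy [-1.8e+02  1.0e-01  9.0e+01] F [ 0.2  0.1 -2.2] w 0.0613 t 4.95
offset [-0.02 -0.06  0.13] ang [-0.     0.002  0.001]
```

Emit:
servo_tool(rows=[{"angular": [0,0,0],"offset": [0,0,0.15],"fingers": 0.6},{"angular": [0,0,0],"offset": [0,0,0.2],"fingers": 0.6},{"angular": [0,0,0],"offset": [0,0,0.2],"fingers": 0.1},{"angular": [0,0,0],"offset": [0,0,0.2],"fingers": 0},{"angular": [0,0,0],"offset": [0,0,0.2],"fingers": 0}])

```text
clock: 5.37
eef_pos: [0.4879, 0.0591, 0.0526]
orientation: [180.0, 0.1, 90.0]
ft_force: [-0.4, -0.1, 0.2]
gripper_width: 0.0853
```

Emit:
servo_tool(rows=[{"angular": [0,0,0],"offset": [0,0,0],"fingers": 0},{"angular": [0,0,0],"offset": [0,0,-3],"fingers": 0},{"angular": [0,0,0],"offset": [0,0,-7],"fingers": 0},{"angular": [0,0,0],"offset": [-3,0,-10],"fingers": 0},{"angular": [0,0,0],"offset": [-7,0,-11],"fingers": 0}])

```text
clock: 5.78
eef_pos: [0.4914, -0.0095, 0.1681]
orientation: [179.4, 0.1, 90.3]
ft_force: [1.7, -0.3, -0.3]
gripper_width: 0.0854
```

```bash
python3 go.py .489 -.36 .15
python3 - <<'E'
from fit import *
p,d=viewer.capture("wrist");cv2.imwrite("pics/w2.png",p[:,:,::-1]);c=viewer.calibration("wrist")
P=cloud("wrist",d,c)[d>0];q=P[np.hypot(P[:,0]-.486,P[:,1]-.059)<.035]; print(np.percentile(q[:,2],[50,80,90,95])); print(fit(P,(.486,.059),.081,.031))
E
```

```text
pos [ 0.4914 -0.0095  0.1681] rpy [1.794e+02 1.000e-01 9.030e+01] F [ 1.7 -0.3 -0.3] w 0.0854 t 5.78
offset [-35.04  -0.45   1.9 ] ang [0.01  0.003 0.005]
[0.0576155  0.06192983 0.08044019 0.08135881]
(array([0.4891, 0.0507, 0.0308]), 36)
```

View pics/w2.png

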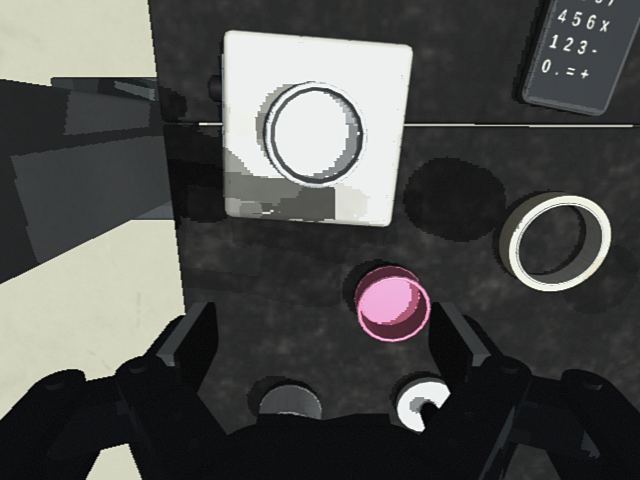

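The pan is seated: its rim is at 0.081 m, level, at (315,133) in the wrist view. On to the fine sieve.

Emit:
servo_tool(rows=[{"angular": [0,0,0],"offset": [-4,0,0],"fingers": 0},{"angular": [0,0,0],"offset": [-8,0,0],"fingers": 0},{"angular": [0,0,0],"offset": [-12,-0.2,0],"fingers": 0},{"angular": [0,0,0],"offset": [-16,-0.2,0],"fingers": 0},{"angular": [0,0,0],"offset": [-20,-0.3,0],"fingers": 0}])

```text
clock: 6.25
eef_pos: [0.4889, -0.2199, 0.1711]
orientation: [179.3, 0.6, 90.0]
ft_force: [1.2, 0.0, 0.1]
gripper_width: 0.0854
```

Emit:
servo_tool(rows=[{"angular": [0.01,0,0.005],"offset": [-4,0,0.5],"fingers": 0},{"angular": [0.01,0,0.005],"offset": [-8,0,0.5],"fingers": 0},{"angular": [0.01,0,0.005],"offset": [-12,0,0.5],"fingers": 0},{"angular": [0.01,0,0.005],"offset": [-14,0,0.5],"fingers": 0},{"angular": [0.01,0,0.005],"offset": [-14,0,0.5],"fingers": 0}])

```text
clock: 6.67
eef_pos: [0.4884, -0.3648, 0.1674]
orientation: [179.8, 0.8, 89.4]
ft_force: [-0.3, -0.1, 0.1]
gripper_width: 0.0852
```

Emit:
servo_tool(rows=[{"angular": [0,0,0],"offset": [0,0,0],"fingers": 0},{"angular": [0,0,0],"offset": [0,0,0],"fingers": 0},{"angular": [0,0,0],"offset": [0,0,0],"fingers": 0}])

```text
clock: 6.92
eef_pos: [0.4883, -0.3635, 0.1669]
orientation: [179.9, 0.7, 89.5]
ft_force: [-0.5, 0.6, 0.5]
gripper_width: 0.0853
```

```bash
python3 go.py .489 -.36 .01
python3 - <<'E'
from fit import *
p,d=viewer.capture("wrist");cv2.imwrite("pics/w3.png",p[:,:,::-1]);c=viewer.calibration("wrist")
P=cloud("wrist",d,c)[d>0]; print(fit(P,(.489,-.36),.039,.031),fit(P,(.594,-.352),.051,.031))
p,d=viewer.capture("top");P=cloud("top",d)[d>0]; print("pan by top",fit(P,(.485,.059),.081,.031,.004))
E
```

```text
pos [ 0.4883 -0.3635  0.1669] rpy [179.9   0.7  89.5] F [-0.5  0.6  0.5] w 0.0853 t 6.92
offset [ 0.54  0.03 15.69] ang [ 0.002  0.012 -0.009]
(array([ 0.4884, -0.3597,  0.0308]), 36) (array([ 0.5929, -0.3522,  0.0308]), 36)
pan by top (array([0.4875, 0.0597, 0.0306]), 35)
```

Emit:
servo_tool(rows=[{"angular": [0,0.012,-0.009],"offset": [0.35,0,4],"fingers": 0},{"angular": [0,0.012,-0.009],"offset": [0.35,0,8],"fingers": 0},{"angular": [0,0.012,-0.009],"offset": [0.35,0,11],"fingers": 0},{"angular": [0,0.012,-0.009],"offset": [0.35,0,12.5],"fingers": 0},{"angular": [0,0.012,-0.009],"offset": [0.35,0,12.5],"fingers": 0}])

```text
clock: 7.43
eef_pos: [0.4857, -0.3571, 0.037]
orientation: [-179.7, -0.4, 90.1]
ft_force: [-0.4, 0.6, -0.6]
gripper_width: 0.0853
```

Emit:
servo_tool(rows=[{"angular": [0,0,0],"offset": [0,0,0],"fingers": 0},{"angular": [0,0,0],"offset": [0,0,0],"fingers": 0}])

```text
clock: 7.6
eef_pos: [0.4861, -0.3565, 0.0377]
orientation: [-179.7, -0.4, 90.2]
ft_force: [-0.0, 0.1, -0.2]
gripper_width: 0.0854
```

```bash
python3 go.py .4888 -.3598 .01
```

```text
pos [ 0.4861 -0.3565  0.0377] rpy [-179.7   -0.4   90.2] F [-0.   0.1 -0.2] w 0.0854 t 7.6
offset [-0.35  0.28  2.76] ang [-0.005 -0.007  0.003]
```

Emit:
servo_tool(rows=[{"angular": [-0.005,-0.007,0.003],"offset": [-0.35,0.28,1],"fingers": 0},{"angular": [-0.005,-0.007,0.003],"offset": [-0.35,0.28,2],"fingers": 0},{"angular": [-0.005,-0.007,0.003],"offset": [-0.35,0.28,2.7],"fingers": 0},{"angular": [-0.005,-0.007,0.003],"offset": [-0.35,0.28,2.7],"fingers": 0},{"angular": [-0.005,-0.007,0.003],"offset": [-0.35,0.28,2.7],"fingers": 0}])

```text
clock: 8.02
eef_pos: [0.4882, -0.3593, 0.0098]
orientation: [-179.9, -0.1, 90.0]
ft_force: [1.5, -0.6, -0.1]
gripper_width: 0.0851
```

```bash
python3 go.py .4888 -.3598 .01
```

```text
pos [ 0.4882 -0.3593  0.0098] rpy [-1.799e+02 -1.000e-01  9.000e+01] F [ 1.5 -0.6 -0.1] w 0.0851 t 8.02
offset [-0.05  0.06 -0.02] ang [-0.001 -0.001 -0.   ]
```

Emit:
servo_tool(rows=[{"angular": [0,0,0],"offset": [0,0,0],"fingers": 0.3},{"angular": [0,0,0],"offset": [0,0,0],"fingers": 0.6},{"angular": [0,0,0],"offset": [0,0,0],"fingers": 0.6},{"angular": [0,0,0],"offset": [0,0,0],"fingers": 0.6},{"angular": [0,0,0],"offset": [0,0,0],"fingers": 0.6}], squeeze=50)

```text
clock: 8.43
eef_pos: [0.4888, -0.3599, 0.0106]
orientation: [-180.0, 0.0, 90.0]
ft_force: [-0.7, -0.4, 2.2]
gripper_width: 0.0602
```

Emit:
servo_tool(rows=[{"angular": [0,0,0],"offset": [0,0,0],"fingers": 0.6},{"angular": [0,0,0],"offset": [0,0,-1],"fingers": 0.6},{"angular": [0,0,0],"offset": [0,0,-4],"fingers": 0.6},{"angular": [0,0,0],"offset": [0,0,-8],"fingers": 0.6},{"angular": [0,0,0],"offset": [2,0,-11],"fingers": 0.6}])

```text
clock: 8.85
eef_pos: [0.4892, -0.3429, 0.1234]
orientation: [179.9, 0.2, 89.9]
ft_force: [1.1, -0.8, 0.5]
gripper_width: 0.0604
```

Emit:
servo_tool(rows=[{"angular": [0,0,0],"offset": [4,0,-2],"fingers": 0.6},{"angular": [0,0,0],"offset": [8,0,-2],"fingers": 0.6},{"angular": [0,0,0],"offset": [12,0,-2],"fingers": 0.6},{"angular": [0,0,0],"offset": [16,0,-2],"fingers": 0.6},{"angular": [0,0,0],"offset": [20,0,-2],"fingers": 0.6}])

```text
clock: 9.27
eef_pos: [0.4891, -0.141, 0.1432]
orientation: [179.9, 0.2, 89.8]
ft_force: [0.4, 0.5, -1.2]
gripper_width: 0.0599
```

```bash
python3 go.py .4875 .0597 .13
```

```text
pos [ 0.4891 -0.141   0.1432] rpy [179.9   0.2  89.8] F [ 0.4  0.5 -1.2] w 0.0599 t 9.27
offset [20.07 -0.23  1.24] ang [ 0.002  0.004 -0.003]
```

Emit:
servo_tool(rows=[{"angular": [0,0,0],"offset": [4,-0.2,0.2],"fingers": 0.6},{"angular": [0,0,0],"offset": [8,-0.2,0.4],"fingers": 0.6},{"angular": [0,0,0],"offset": [12,-0.2,0.6],"fingers": 0.6},{"angular": [0,0,0],"offset": [16,-0.2,1],"fingers": 0.6},{"angular": [0,0,0],"offset": [19,-0.2,1.2],"fingers": 0.6}])

```text
clock: 9.68
eef_pos: [0.4866, 0.0519, 0.1305]
orientation: [179.9, 0.2, 89.9]
ft_force: [0.2, 0.3, -0.5]
gripper_width: 0.0605
```

Emit:
servo_tool(rows=[{"angular": [0,0,0],"offset": [0.8,0,0],"fingers": 0.6},{"angular": [0,0,0],"offset": [0.8,0,0],"fingers": 0.6},{"angular": [0,0,0],"offset": [0.8,0,0],"fingers": 0.6}])

```text
clock: 9.93
eef_pos: [0.4864, 0.0598, 0.1306]
orientation: [179.9, 0.2, 90.0]
ft_force: [-0.3, -0.0, -0.4]
gripper_width: 0.0602
```

```bash
python3 go.py .4875 .0597 .1
```

```text
pos [0.4864 0.0598 0.1306] rpy [179.9   0.2  90. ] F [-0.3 -0.  -0.4] w 0.0602 t 9.93
offset [0.01 0.1  3.06] ang [ 0.002  0.004 -0.001]
```

Emit:
servo_tool(rows=[{"angular": [0,0.004,0],"offset": [0,0.1,1.5],"fingers": 0.6},{"angular": [0,0.004,0],"offset": [0,0.1,3],"fingers": 0.6},{"angular": [0,0.004,0],"offset": [0,0.1,3],"fingers": 0.6},{"angular": [0,0.004,0],"offset": [0,0.1,3],"fingers": 0.6}])

```text
clock: 10.27
eef_pos: [0.4867, 0.0581, 0.1]
orientation: [-180.0, 0.0, 89.8]
ft_force: [0.7, -0.0, -0.8]
gripper_width: 0.0603
```

```bash
python3 go.py .4875 .0597 .084
```

```text
pos [0.4867 0.0581 0.1   ] rpy [-180.     0.    89.8] F [ 0.7 -0.  -0.8] w 0.0603 t 10.27
offset [0.16 0.08 1.6 ] ang [-0.001  0.    -0.003]
```

Emit:
servo_tool(rows=[{"angular": [0,0,0],"offset": [0.15,0.08,0.5],"fingers": 0.6},{"angular": [0,0,0],"offset": [0.15,0.08,1.0],"fingers": 0.6},{"angular": [0,0,0],"offset": [0.15,0.08,1.3],"fingers": 0.6},{"angular": [0,0,0],"offset": [0.15,0.08,1.5],"fingers": 0.6},{"angular": [0,0,0],"offset": [0.15,0.08,1.5],"fingers": 0.6}])

```text
clock: 10.68
eef_pos: [0.4875, 0.0595, 0.0848]
orientation: [-179.9, 0.0, 89.9]
ft_force: [0.7, 0.1, -0.9]
gripper_width: 0.06
```

```bash
python3 go.py .4875 .0597 .084
```

```text
pos [0.4875 0.0595 0.0848] rpy [-179.9    0.    89.9] F [ 0.7  0.1 -0.9] w 0.06 t 10.68
offset [0.02 0.   0.08] ang [-0.001  0.001 -0.003]
```

Emit:
servo_tool(rows=[{"angular": [0,0,0],"offset": [0,0,0.1],"fingers": 0.6},{"angular": [0,0,0],"offset": [0,0,0.1],"fingers": 0.2},{"angular": [0,0,0],"offset": [0,0,0.1],"fingers": 0},{"angular": [0,0,0],"offset": [0,0,0.1],"fingers": 0},{"angular": [0,0,0],"offset": [0,0,0],"fingers": 0}])

```text
clock: 11.1
eef_pos: [0.4874, 0.0596, 0.0847]
orientation: [-179.9, 0.0, 89.9]
ft_force: [-1.0, -0.1, -0.4]
gripper_width: 0.0852
```

Emit:
servo_tool(rows=[{"angular": [0,0,0],"offset": [0,0,-2],"fingers": 0},{"angular": [0,0,0],"offset": [0,0,-5],"fingers": 0},{"angular": [0,0,0],"offset": [0,0,-8],"fingers": 0},{"angular": [0,0,0],"offset": [-4,-0.3,-8.5],"fingers": 0},{"angular": [0,0,0],"offset": [-8,-0.6,-8.5],"fingers": 0}])

```text
clock: 11.52
eef_pos: [0.4841, -0.0201, 0.1738]
orientation: [179.6, 0.1, 90.2]
ft_force: [0.4, -0.4, -0.1]
gripper_width: 0.0853
```

Emit:
servo_tool(rows=[{"angular": [0,0,0],"offset": [-4,-0.5,0],"fingers": 0},{"angular": [0,0,0],"offset": [-8,-1,0],"fingers": 0},{"angular": [0,0,0],"offset": [-12,-1.5,0],"fingers": 0},{"angular": [0,0,0],"offset": [-16,-2,0],"fingers": 0},{"angular": [0,0,0],"offset": [-19,-2,0],"fingers": 0}])

```text
clock: 11.93
eef_pos: [0.4637, -0.213, 0.1744]
orientation: [179.6, 0.2, 90.1]
ft_force: [0.6, -0.2, -0.1]
gripper_width: 0.0855
```

Emit:
servo_tool(rows=[{"angular": [0,0,0],"offset": [0,0,0],"fingers": 0},{"angular": [0,0,0],"offset": [0,0,0],"fingers": 0},{"angular": [0,0,0],"offset": [0,0,0],"fingers": 0}])

```text
clock: 12.18
eef_pos: [0.4634, -0.2125, 0.1741]
orientation: [179.6, 0.1, 90.0]
ft_force: [-0.3, 0.4, 0.4]
gripper_width: 0.0855
```

```bash
cat > look.py <<'E'
# look.py tag stackz  name x y z ... : wrist fit of the next part, top fit of the stack rim
import sys
from fit import *
a=sys.argv; x,y,z,R=map(float,a[3:7])
p,d=viewer.capture("wrist");cv2.imwrite(f"pics/w{a[1]}.png",p[:,:,::-1]);P=cloud("wrist",d)[d>0]; print("next",fit(P,(x,y),z,R))
p,d=viewer.capture("top");cv2.imwrite(f"pics/t{a[1]}.png",p[:,:,::-1]);P=cloud("top",d)[d>0]; zs=float(a[2])
q=P[np.hypot(P[:,0]-.4875,P[:,1]-.0597)<.04]; e=fit(P,(.4875,.0597),zs,.031,.004); print("stack",e)
r=q[np.abs(np.hypot(*(q[:,:2]-e[0][:2]).T)-.0297)<.002]; r=r[np.abs(r[:,2]-zs)<.008]
c=np.linalg.lstsq(np.c_[r[:,:2]-e[0][:2],np.ones(len(r))],r[:,2],rcond=None)[0]; print("rim z %.4f tilt %.3f %.3f"%(c[2],c[0],c[1]),len(r))
E
python3 go.py .461 -.2116 .013; python3 look.py 4 .113 .461 -.2116 .045 .031
```

```text
pos [ 0.4634 -0.2125  0.1741] rpy [1.796e+02 1.000e-01 9.000e+01] F [-0.3  0.4  0.4] w 0.0855 t 12.18
offset [ 0.12 -0.35 16.11] ang [0.007 0.002 0.001]
next (array([ 0.4603, -0.2106,  0.0308]), 36)
stack (array([0.4877, 0.0583, 0.0306]), 36)
rim z 0.1109 tilt -0.013 -0.011 156
```

Emit:
servo_tool(rows=[{"angular": [0.007,0,0],"offset": [0.2,-0.3,4],"fingers": 0},{"angular": [0.007,0,0],"offset": [0.2,-0.3,8],"fingers": 0},{"angular": [0.007,0,0],"offset": [0.2,-0.3,11],"fingers": 0},{"angular": [0.007,0,0],"offset": [0.2,-0.3,13],"fingers": 0},{"angular": [0.007,0,0],"offset": [0.2,-0.3,13],"fingers": 0}])

```text
clock: 12.7
eef_pos: [0.4574, -0.2055, 0.039]
orientation: [-179.4, -0.2, 90.3]
ft_force: [-1.2, 0.1, -0.9]
gripper_width: 0.0854
```

Emit:
servo_tool(rows=[{"angular": [0,0,0],"offset": [0,0,0],"fingers": 0},{"angular": [0,0,0],"offset": [0,0,0],"fingers": 0}])

```text
clock: 12.87
eef_pos: [0.4575, -0.2044, 0.0393]
orientation: [-179.4, -0.3, 90.4]
ft_force: [-0.3, -0.1, 0.5]
gripper_width: 0.0856
```

```bash
python3 go.py .4605 -.211 .013
```

```text
pos [ 0.4575 -0.2044  0.0393] rpy [-179.4   -0.3   90.4] F [-0.3 -0.1  0.5] w 0.0856 t 12.87
offset [-0.68  0.33  2.63] ang [-0.01  -0.005  0.007]
```

Emit:
servo_tool(rows=[{"angular": [-0.01,-0.005,0.007],"offset": [-0.65,0.33,1],"fingers": 0},{"angular": [-0.01,-0.005,0.007],"offset": [-0.65,0.33,2],"fingers": 0},{"angular": [-0.01,-0.005,0.007],"offset": [-0.65,0.33,2.6],"fingers": 0},{"angular": [-0.01,-0.005,0.007],"offset": [-0.65,0.33,2.6],"fingers": 0},{"angular": [-0.01,-0.005,0.007],"offset": [-0.65,0.33,2.6],"fingers": 0}])

```text
clock: 13.28
eef_pos: [0.4604, -0.2105, 0.0133]
orientation: [-180.0, -0.0, 90.0]
ft_force: [-0.7, -0.8, 0.7]
gripper_width: 0.0852
```

```bash
python3 go.py .4605 -.211 .013
```

```text
pos [ 0.4604 -0.2105  0.0133] rpy [-180.   -0.   90.] F [-0.7 -0.8  0.7] w 0.0852 t 13.28
offset [-0.05  0.01  0.03] ang [-0.001 -0.     0.   ]
```

Emit:
servo_tool(rows=[{"angular": [0,0,0],"offset": [0,0,0],"fingers": 0.3},{"angular": [0,0,0],"offset": [0,0,0],"fingers": 0.6},{"angular": [0,0,0],"offset": [0,0,0],"fingers": 0.6},{"angular": [0,0,0],"offset": [0,0,0],"fingers": 0.6},{"angular": [0,0,0],"offset": [0,0,0],"fingers": 0.6}])

```text
clock: 13.7
eef_pos: [0.4609, -0.2108, 0.0145]
orientation: [-180.0, 0.0, 90.0]
ft_force: [-1.2, 0.8, 5.5]
gripper_width: 0.0613
```

Emit:
servo_tool(rows=[{"angular": [0,0,0],"offset": [0,0,0],"fingers": 0.6},{"angular": [0,0,0],"offset": [0,0,-1],"fingers": 0.6},{"angular": [0,0,0],"offset": [0,0,-4],"fingers": 0.6},{"angular": [0,0,0],"offset": [0,0,-8],"fingers": 0.6},{"angular": [0,0,0],"offset": [0,0,-12],"fingers": 0.6}])

```text
clock: 14.12
eef_pos: [0.4593, -0.2097, 0.1346]
orientation: [-179.8, -0.1, 90.0]
ft_force: [1.1, -1.2, -1.3]
gripper_width: 0.0609
```

Emit:
servo_tool(rows=[{"angular": [0,0,0],"offset": [3,0.3,-2],"fingers": 0.6},{"angular": [0,0,0],"offset": [7,0.8,-3],"fingers": 0.6},{"angular": [0,0,0],"offset": [11,1.3,-3.5],"fingers": 0.6},{"angular": [0,0,0],"offset": [15,1.8,-3.5],"fingers": 0.6},{"angular": [0,0,0],"offset": [19,2.2,-3.5],"fingers": 0.6}])

```text
clock: 14.53
eef_pos: [0.4817, -0.0182, 0.1713]
orientation: [-180.0, -0.1, 90.0]
ft_force: [0.7, -0.7, -1.7]
gripper_width: 0.0612
```

```bash
python3 go.py .4877 .0588 .165
```

```text
pos [ 0.4817 -0.0182  0.1713] rpy [-1.8e+02 -1.0e-01  9.0e+01] F [ 0.7 -0.7 -1.7] w 0.0612 t 14.53
offset [7.7  0.59 0.64] ang [-0.001 -0.001 -0.001]
```

Emit:
servo_tool(rows=[{"angular": [0,0,0],"offset": [4,0.3,0.3],"fingers": 0.6},{"angular": [0,0,0],"offset": [7,0.55,0.6],"fingers": 0.6},{"angular": [0,0,0],"offset": [7.7,0.55,0.6],"fingers": 0.6},{"angular": [0,0,0],"offset": [7.7,0.55,1.5],"fingers": 0.6},{"angular": [0,0,0],"offset": [7.7,0.55,2.5],"fingers": 0.6}])

```text
clock: 14.95
eef_pos: [0.4878, 0.0586, 0.1466]
orientation: [179.9, -0.0, 90.0]
ft_force: [-0.2, -0.2, -2.6]
gripper_width: 0.0609
```

Emit:
servo_tool(rows=[{"angular": [0,0,0],"offset": [0,0,0.5],"fingers": 0.6},{"angular": [0,0,0],"offset": [0,0,0.9],"fingers": 0.6},{"angular": [0,0,0],"offset": [0,0,0.9],"fingers": 0.6}])

```text
clock: 15.2
eef_pos: [0.4866, 0.0573, 0.1359]
orientation: [-179.9, -0.0, 89.9]
ft_force: [-0.1, 0.2, -1.5]
gripper_width: 0.0614
```

```bash
python3 go.py .4877 .0588 .120
```

```text
pos [0.4866 0.0573 0.1359] rpy [-179.9   -0.    89.9] F [-0.1  0.2 -1.5] w 0.0614 t 15.2
offset [0.15 0.12 1.59] ang [-0.002 -0.    -0.002]
```

Emit:
servo_tool(rows=[{"angular": [0,0,0],"offset": [0.15,0.12,0.5],"fingers": 0.6},{"angular": [0,0,0],"offset": [0.15,0.12,1.0],"fingers": 0.6},{"angular": [0,0,0],"offset": [0.15,0.12,1.3],"fingers": 0.6},{"angular": [0,0,0],"offset": [0.15,0.12,1.5],"fingers": 0.6},{"angular": [0,0,0],"offset": [0.15,0.12,1.5],"fingers": 0.6}])

```text
clock: 15.62
eef_pos: [0.4878, 0.0586, 0.1208]
orientation: [-179.9, -0.0, 89.9]
ft_force: [0.4, -0.6, -1.6]
gripper_width: 0.0611
```

```bash
python3 go.py .4877 .0588 .120
```

```text
pos [0.4878 0.0586 0.1208] rpy [-179.9   -0.    89.9] F [ 0.4 -0.6 -1.6] w 0.0611 t 15.62
offset [ 0.02 -0.01  0.08] ang [-0.002 -0.    -0.002]
```

Emit:
servo_tool(rows=[{"angular": [0,0,0],"offset": [0,0,0.1],"fingers": 0.6},{"angular": [0,0,0],"offset": [0,0,0.1],"fingers": 0.2},{"angular": [0,0,0],"offset": [0,0,0.1],"fingers": 0},{"angular": [0,0,0],"offset": [0,0,0.1],"fingers": 0},{"angular": [0,0,0],"offset": [0,0,0],"fingers": 0}])

```text
clock: 16.03
eef_pos: [0.4878, 0.0587, 0.1208]
orientation: [-179.9, -0.0, 89.9]
ft_force: [-0.6, -0.1, 1.1]
gripper_width: 0.0855
```

Emit:
servo_tool(rows=[{"angular": [0,0,0],"offset": [0,0,-2],"fingers": 0},{"angular": [0,0,0],"offset": [0,0,-5],"fingers": 0},{"angular": [0,0,0],"offset": [0,0,-7],"fingers": 0},{"angular": [0,0,0],"offset": [-4,1,-7],"fingers": 0},{"angular": [0,0,0],"offset": [-8,2,-7],"fingers": 0}])

```text
clock: 16.45
eef_pos: [0.5096, -0.0207, 0.1935]
orientation: [179.8, 0.0, 90.2]
ft_force: [0.6, -0.1, -0.5]
gripper_width: 0.0856
```

Emit:
servo_tool(rows=[{"angular": [0,0,0],"offset": [-3.9,1,0],"fingers": 0},{"angular": [0,0,0],"offset": [-7.8,2,0],"fingers": 0},{"angular": [0,0,0],"offset": [-11.7,3,0],"fingers": 0},{"angular": [0,0,0],"offset": [-15.6,4,0],"fingers": 0},{"angular": [0,0,0],"offset": [-19.5,5,0],"fingers": 0}])

```text
clock: 16.87
eef_pos: [0.5606, -0.2175, 0.1939]
orientation: [179.8, 0.0, 90.2]
ft_force: [0.4, 0.3, 0.1]
gripper_width: 0.0855
```

Emit:
servo_tool(rows=[{"angular": [0,0,0],"offset": [-3.9,1,0.5],"fingers": 0},{"angular": [0,0,0],"offset": [-7.8,2,1],"fingers": 0},{"angular": [0,0,0],"offset": [-11.5,3,1.5],"fingers": 0},{"angular": [0,0,0],"offset": [-13.5,3.5,2],"fingers": 0},{"angular": [0,0,0],"offset": [-13.5,3.5,2],"fingers": 0}])

```text
clock: 17.28
eef_pos: [0.5958, -0.3572, 0.1726]
orientation: [179.8, 0.1, 90.0]
ft_force: [-1.1, -0.2, 0.9]
gripper_width: 0.0858
```

Emit:
servo_tool(rows=[{"angular": [0,0,0],"offset": [0,0,0],"fingers": 0},{"angular": [0,0,0],"offset": [0,0,0],"fingers": 0}])

```text
clock: 17.45
eef_pos: [0.5953, -0.3571, 0.1721]
orientation: [179.9, 0.1, 89.9]
ft_force: [-0.1, 0.1, -0.9]
gripper_width: 0.0855
```

```bash
python3 go.py .593 -.3522 .018; python3 look.py 5 .151 .593 -.3522 .051 .031
```

```text
pos [ 0.5953 -0.3571  0.1721] rpy [1.799e+02 1.000e-01 8.990e+01] F [-0.1  0.1 -0.9] w 0.0855 t 17.45
offset [ 0.51 -0.27 15.41] ang [ 0.002  0.001 -0.001]
next (array([ 0.5933, -0.3517,  0.0308]), 36)
stack (array([0.4882, 0.0575, 0.0307]), 36)
rim z 0.1490 tilt -0.009 -0.005 169
```

Emit:
servo_tool(rows=[{"angular": [0,0,0],"offset": [0.2,0,4],"fingers": 0},{"angular": [0,0,0],"offset": [0.2,0,8],"fingers": 0},{"angular": [0,0,0],"offset": [0.2,0,11],"fingers": 0},{"angular": [0,0,0],"offset": [0.2,0,12.5],"fingers": 0},{"angular": [0,0,0],"offset": [0.2,0,12.5],"fingers": 0}])

```text
clock: 17.97
eef_pos: [0.5929, -0.3505, 0.0427]
orientation: [-179.7, -0.2, 90.1]
ft_force: [-1.1, 0.0, -0.1]
gripper_width: 0.0852
```

Emit:
servo_tool(rows=[{"angular": [0,0,0],"offset": [0,0,0],"fingers": 0},{"angular": [0,0,0],"offset": [0,0,0],"fingers": 0}])

```text
clock: 18.13
eef_pos: [0.594, -0.3505, 0.0446]
orientation: [-179.8, -0.2, 90.1]
ft_force: [0.5, -0.7, -0.4]
gripper_width: 0.0853
```

```bash
python3 go.py .5933 -.3519 .017
```

```text
pos [ 0.594  -0.3505  0.0446] rpy [-179.8   -0.2   90.1] F [ 0.5 -0.7 -0.4] w 0.0853 t 18.13
offset [-0.15 -0.06  2.76] ang [-0.003 -0.003  0.002]
```

Emit:
servo_tool(rows=[{"angular": [-0.003,-0.003,0.002],"offset": [-0.15,-0.06,1],"fingers": 0},{"angular": [-0.003,-0.003,0.002],"offset": [-0.15,-0.06,2],"fingers": 0},{"angular": [-0.003,-0.003,0.002],"offset": [-0.15,-0.06,2.7],"fingers": 0},{"angular": [-0.003,-0.003,0.002],"offset": [-0.15,-0.06,2.7],"fingers": 0},{"angular": [-0.003,-0.003,0.002],"offset": [-0.15,-0.06,2.7],"fingers": 0}])

```text
clock: 18.55
eef_pos: [0.5926, -0.3515, 0.0166]
orientation: [-179.9, -0.1, 90.0]
ft_force: [0.4, -0.9, -0.3]
gripper_width: 0.0855
```

```bash
python3 go.py .5933 -.3519 .017
```

```text
pos [ 0.5926 -0.3515  0.0166] rpy [-1.799e+02 -1.000e-01  9.000e+01] F [ 0.4 -0.9 -0.3] w 0.0855 t 18.55
offset [-0.04  0.07 -0.04] ang [-0.001 -0.001  0.   ]
```

Emit:
servo_tool(rows=[{"angular": [0,0,0],"offset": [0,0,0],"fingers": 0.3},{"angular": [0,0,0],"offset": [0,0,0],"fingers": 0.6},{"angular": [0,0,0],"offset": [0,0,0],"fingers": 0.6},{"angular": [0,0,0],"offset": [0,0,0],"fingers": 0.6},{"angular": [0,0,0],"offset": [0,0,0],"fingers": 0.6}])

```text
clock: 18.97
eef_pos: [0.5931, -0.3519, 0.0173]
orientation: [-180.0, -0.0, 90.0]
ft_force: [1.0, -0.0, 0.8]
gripper_width: 0.0597
```

Emit:
servo_tool(rows=[{"angular": [0,0,0],"offset": [0,0,0],"fingers": 0.6},{"angular": [0,0,0],"offset": [0,0,-1],"fingers": 0.6},{"angular": [0,0,0],"offset": [0,0,-4],"fingers": 0.6},{"angular": [0,0,0],"offset": [0,0,-8],"fingers": 0.6},{"angular": [0,0,0],"offset": [0,0,-12],"fingers": 0.6}])

```text
clock: 19.38
eef_pos: [0.5915, -0.3507, 0.1366]
orientation: [-179.8, -0.2, 90.0]
ft_force: [-0.4, -1.0, -0.7]
gripper_width: 0.0596
```

Emit:
servo_tool(rows=[{"angular": [0,0,0],"offset": [1,0,-4],"fingers": 0.6},{"angular": [0,0,0],"offset": [4,-0.8,-6.5],"fingers": 0.6},{"angular": [0,0,0],"offset": [7.8,-1.8,-7],"fingers": 0.6},{"angular": [0,0,0],"offset": [11.6,-2.8,-7],"fingers": 0.6},{"angular": [0,0,0],"offset": [15.5,-3.8,-7],"fingers": 0.6}])

```text
clock: 19.8
eef_pos: [0.5535, -0.195, 0.2091]
orientation: [-179.9, -0.1, 89.9]
ft_force: [0.5, 0.4, -2.5]
gripper_width: 0.0601
```

```bash
python3 go.py .4882 .058 .2
```

```text
pos [ 0.5535 -0.195   0.2091] rpy [-1.799e+02 -1.000e-01  8.990e+01] F [ 0.5  0.4 -2.5] w 0.0601 t 19.8
offset [25.29 -6.55  0.99] ang [-0.002 -0.003 -0.001]
```

Emit:
servo_tool(rows=[{"angular": [0,0,0],"offset": [3.9,-1,0],"fingers": 0.6},{"angular": [0,0,0],"offset": [7.8,-2,0],"fingers": 0.6},{"angular": [0,0,0],"offset": [11.7,-3,0],"fingers": 0.6},{"angular": [0,0,0],"offset": [15.6,-4,0],"fingers": 0.6},{"angular": [0,0,0],"offset": [19.5,-5,0],"fingers": 0.6}])

```text
clock: 20.22
eef_pos: [0.5024, 0.0018, 0.21]
orientation: [-179.9, -0.2, 89.9]
ft_force: [0.2, 0.9, -0.7]
gripper_width: 0.0599
```

Emit:
servo_tool(rows=[{"angular": [0,0,0],"offset": [3.5,-1,0],"fingers": 0.6},{"angular": [0,0,0],"offset": [5.7,-1.5,0],"fingers": 0.6},{"angular": [0,0,0],"offset": [5.7,-1.5,0.5],"fingers": 0.6},{"angular": [0,0,0],"offset": [5.7,-1.5,1.5],"fingers": 0.6},{"angular": [0,0,0],"offset": [5.7,-1.5,2.5],"fingers": 0.6}])

```text
clock: 20.63
eef_pos: [0.4877, 0.0585, 0.185]
orientation: [-180.0, -0.1, 89.9]
ft_force: [0.8, -0.8, -0.9]
gripper_width: 0.0601
```

Emit:
servo_tool(rows=[{"angular": [0,0,0],"offset": [0,0,0.3],"fingers": 0.6},{"angular": [0,0,0],"offset": [0,0,0.4],"fingers": 0.6},{"angular": [0,0,0],"offset": [0,0,0.4],"fingers": 0.6}])

```text
clock: 20.88
eef_pos: [0.4873, 0.0575, 0.18]
orientation: [-179.9, -0.1, 89.8]
ft_force: [-0.4, -0.3, -1.9]
gripper_width: 0.0599
```

```bash
python3 go.py .4882 .058 .162
```

```text
pos [0.4873 0.0575 0.18  ] rpy [-1.799e+02 -1.000e-01  8.980e+01] F [-0.4 -0.3 -1.9] w 0.0599 t 20.88
offset [0.04 0.09 1.8 ] ang [-0.002 -0.002 -0.003]
```

Emit:
servo_tool(rows=[{"angular": [0,0,0],"offset": [0.07,0.1,0.6],"fingers": 0.6},{"angular": [0,0,0],"offset": [0.07,0.1,1.1],"fingers": 0.6},{"angular": [0,0,0],"offset": [0.07,0.1,1.5],"fingers": 0.6},{"angular": [0,0,0],"offset": [0.07,0.1,1.8],"fingers": 0.6},{"angular": [0,0,0],"offset": [0.07,0.1,1.8],"fingers": 0.6}])

```text
clock: 21.3
eef_pos: [0.4883, 0.0582, 0.1616]
orientation: [-179.8, -0.1, 89.8]
ft_force: [0.7, -1.0, -0.9]
gripper_width: 0.06
```

```bash
python3 go.py .4882 .058 .161
```

```text
pos [0.4883 0.0582 0.1616] rpy [-1.798e+02 -1.000e-01  8.980e+01] F [ 0.7 -1.  -0.9] w 0.06 t 21.3
offset [-0.02 -0.01  0.06] ang [-0.003 -0.002 -0.003]
```

Emit:
servo_tool(rows=[{"angular": [0,0,0],"offset": [0,0,0.1],"fingers": 0.6},{"angular": [0,0,0],"offset": [0,0,0.1],"fingers": 0.2},{"angular": [0,0,0],"offset": [0,0,0.1],"fingers": 0},{"angular": [0,0,0],"offset": [0,0,0.1],"fingers": 0},{"angular": [0,0,0],"offset": [0,0,0],"fingers": 0}])

```text
clock: 21.72
eef_pos: [0.4882, 0.0582, 0.1616]
orientation: [-179.8, -0.1, 89.8]
ft_force: [-0.5, 0.5, -0.3]
gripper_width: 0.0854
```

Emit:
servo_tool(rows=[{"angular": [0,0,0],"offset": [0,0,-2],"fingers": 0},{"angular": [0,0,0],"offset": [0,0,-5],"fingers": 0},{"angular": [0,0,0],"offset": [0,0,-7],"fingers": 0},{"angular": [0,0,0],"offset": [-3.5,1.5,-7],"fingers": 0},{"angular": [0,0,0],"offset": [-7,3,-7],"fingers": 0}])

```text
clock: 22.13
eef_pos: [0.5198, -0.0115, 0.2343]
orientation: [179.8, -0.1, 90.1]
ft_force: [0.9, -0.1, -0.6]
gripper_width: 0.0851
```

Emit:
servo_tool(rows=[{"angular": [0,0,0],"offset": [-3.7,1.6,0],"fingers": 0},{"angular": [0,0,0],"offset": [-7.4,3.2,1],"fingers": 0},{"angular": [0,0,0],"offset": [-11,4.8,2],"fingers": 0},{"angular": [0,0,0],"offset": [-14.7,6.4,3.5],"fingers": 0},{"angular": [0,0,0],"offset": [-18.3,8,5],"fingers": 0}])

```text
clock: 22.55
eef_pos: [0.6005, -0.1949, 0.1851]
orientation: [179.8, -0.0, 90.1]
ft_force: [0.3, 0.2, 0.7]
gripper_width: 0.0853
```

Emit:
servo_tool(rows=[{"angular": [0,0,0],"offset": [-0.5,0,0],"fingers": 0},{"angular": [0,0,0],"offset": [-0.5,0,0],"fingers": 0},{"angular": [0,0,0],"offset": [-0.5,0,0],"fingers": 0}])

```text
clock: 22.8
eef_pos: [0.6002, -0.1997, 0.1849]
orientation: [179.8, -0.1, 90.0]
ft_force: [-0.6, -0.3, 0.3]
gripper_width: 0.0849
```

```bash
python3 go.py .599 -.2025 .021; python3 look.py 6 .195 .599 -.2025 .015 .031
```

```text
pos [ 0.6002 -0.1997  0.1849] rpy [ 1.798e+02 -1.000e-01  9.000e+01] F [-0.6 -0.3  0.3] w 0.0849 t 22.8
offset [-0.31 -0.17 16.39] ang [ 0.003 -0.002  0.   ]
next (array([ 0.5992, -0.2015,  0.0295]), 36)
stack (array([0.4889, 0.0567, 0.0307]), 36)
rim z 0.1929 tilt -0.006 -0.007 186
```

View pics/w6.png

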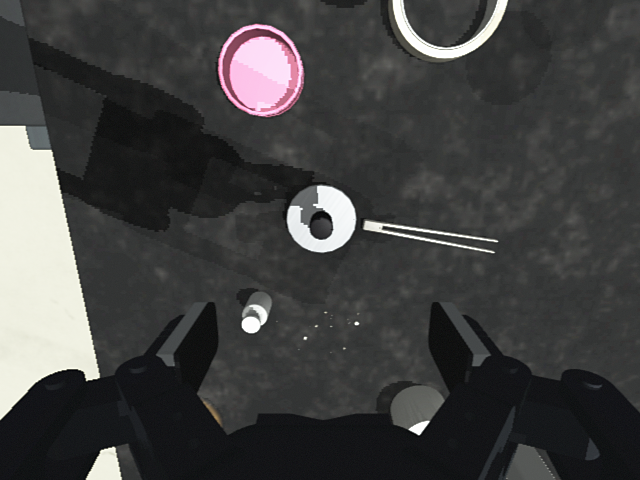

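The lid, at (321,218) in the wrist view, stands clear for a grasp on its knob. The tweezers beside it lie flat, below the fingertips. The coarse sieve's rim reads 0.193 (expected 0.195), level, so it is seated.

Emit:
servo_tool(rows=[{"angular": [0,0,0],"offset": [-0.5,0,4],"fingers": 0},{"angular": [0,0,0],"offset": [-0.5,0,8],"fingers": 0},{"angular": [0,0,0],"offset": [-0.5,0,11],"fingers": 0},{"angular": [0,0,0],"offset": [-0.5,0,12.5],"fingers": 0},{"angular": [0,0,0],"offset": [-0.5,0,12.5],"fingers": 0}])

```text
clock: 23.32
eef_pos: [0.5976, -0.1999, 0.057]
orientation: [-179.9, -0.3, 90.3]
ft_force: [-0.8, 0.5, 0.3]
gripper_width: 0.0855
```

Emit:
servo_tool(rows=[{"angular": [0,0,0],"offset": [0,0,0],"fingers": 0},{"angular": [0,0,0],"offset": [0,0,0],"fingers": 0}])

```text
clock: 23.48
eef_pos: [0.5983, -0.1988, 0.0587]
orientation: [-179.9, -0.3, 90.4]
ft_force: [0.5, 0.1, -0.6]
gripper_width: 0.0853
```

```bash
python3 go.py .5991 -.202 .022
```

```text
pos [ 0.5983 -0.1988  0.0587] rpy [-179.9   -0.3   90.4] F [ 0.5  0.1 -0.6] w 0.0853 t 23.48
offset [-0.33  0.09  3.67] ang [-0.001 -0.004  0.006]
```

Emit:
servo_tool(rows=[{"angular": [0,-0.004,0.006],"offset": [-0.33,0.09,1.2],"fingers": 0},{"angular": [0,-0.004,0.006],"offset": [-0.33,0.09,2.6],"fingers": 0},{"angular": [0,-0.004,0.006],"offset": [-0.33,0.09,3.6],"fingers": 0},{"angular": [0,-0.004,0.006],"offset": [-0.33,0.09,3.6],"fingers": 0},{"angular": [0,-0.004,0.006],"offset": [-0.33,0.09,3.6],"fingers": 0}])

```text
clock: 23.9
eef_pos: [0.5979, -0.2015, 0.021]
orientation: [-179.8, -0.1, 90.0]
ft_force: [0.6, 0.1, -0.0]
gripper_width: 0.0854
```

```bash
python3 go.py .5991 -.202 .022
```

```text
pos [ 0.5979 -0.2015  0.021 ] rpy [-1.798e+02 -1.000e-01  9.000e+01] F [ 0.6  0.1 -0. ] w 0.0854 t 23.9
offset [-0.05  0.12 -0.1 ] ang [-0.004 -0.002 -0.   ]
```

Emit:
servo_tool(rows=[{"angular": [0,0,0],"offset": [-0.05,0.1,-0.1],"fingers": 0.4},{"angular": [0,0,0],"offset": [-0.05,0.1,-0.1],"fingers": 0.65},{"angular": [0,0,0],"offset": [-0.05,0.1,-0.1],"fingers": 0.95},{"angular": [0,0,0],"offset": [-0.05,0.1,-0.1],"fingers": 0.95},{"angular": [0,0,0],"offset": [-0.05,0.1,-0.1],"fingers": 0.95}])

```text
clock: 24.32
eef_pos: [0.5992, -0.2022, 0.0225]
orientation: [-179.8, -0.1, 90.0]
ft_force: [-0.0, 0.3, 0.7]
gripper_width: 0.0257
```

Emit:
servo_tool(rows=[{"angular": [0,0,0],"offset": [0,0,0],"fingers": 0.95},{"angular": [0,0,0],"offset": [0,0,0],"fingers": 0.95},{"angular": [0,0,0],"offset": [0,0,0],"fingers": 0.95},{"angular": [0,0,0],"offset": [0,0,0],"fingers": 0.95}])

```text
clock: 24.65
eef_pos: [0.5994, -0.2022, 0.0227]
orientation: [-179.8, -0.1, 90.0]
ft_force: [0.0, 0.5, 1.8]
gripper_width: 0.0183
```

```bash
python3 go.py .4889 .0572 .25
```

```text
pos [ 0.5994 -0.2022  0.0227] rpy [-1.798e+02 -1.000e-01  9.000e+01] F [0.  0.5 1.8] w 0.0183 t 24.65
offset [ 25.97 -11.11 -22.67] ang [-0.003 -0.001 -0.   ]
```

Emit:
servo_tool(rows=[{"angular": [0,0,0],"offset": [0,0,-1],"fingers": 0.95},{"angular": [0,0,0],"offset": [0,0,-4],"fingers": 0.95},{"angular": [0,0,0],"offset": [0,0,-8],"fingers": 0.95},{"angular": [0,0,0],"offset": [0,0,-12],"fingers": 0.95},{"angular": [0,0,0],"offset": [0,0,-16],"fingers": 0.95}])

```text
clock: 25.07
eef_pos: [0.5991, -0.202, 0.1841]
orientation: [-179.8, -0.1, 90.0]
ft_force: [0.5, -0.2, -2.2]
gripper_width: 0.0181
```

Emit:
servo_tool(rows=[{"angular": [0,0,0],"offset": [1,0,-4],"fingers": 0.95},{"angular": [0,0,0],"offset": [3.5,-1.2,-6.5],"fingers": 0.95},{"angular": [0,0,0],"offset": [7,-3,-7],"fingers": 0.95},{"angular": [0,0,0],"offset": [10.6,-4.6,-7],"fingers": 0.95},{"angular": [0,0,0],"offset": [14.2,-6.2,-7],"fingers": 0.95}])

```text
clock: 25.48
eef_pos: [0.5369, -0.0592, 0.2565]
orientation: [-179.9, -0.1, 89.9]
ft_force: [1.7, 0.6, -1.3]
gripper_width: 0.0181
```

Emit:
servo_tool(rows=[{"angular": [0,0,0],"offset": [3.6,-1.5,0],"fingers": 0.95},{"angular": [0,0,0],"offset": [7.2,-3,0],"fingers": 0.95},{"angular": [0,0,0],"offset": [10.5,-4.5,0],"fingers": 0.95},{"angular": [0,0,0],"offset": [11.5,-4.8,0],"fingers": 0.95},{"angular": [0,0,0],"offset": [11.5,-4.8,0],"fingers": 0.95}])

```text
clock: 25.9
eef_pos: [0.4876, 0.0584, 0.2571]
orientation: [-179.9, -0.1, 90.2]
ft_force: [0.4, 0.5, -1.3]
gripper_width: 0.0183
```

```bash
python3 go.py .4889 .0572 .228
python3 - <<'E'
from h import *
p,d=viewer.capture("side");cv2.imwrite("pics/s2.png",cv2.resize(p[100:270,220:360],None,fx=3.5,fy=3.5,interpolation=2)[:,:,::-1])
E
```

```text
pos [0.4876 0.0584 0.2571] rpy [-1.799e+02 -1.000e-01  9.020e+01] F [ 0.4  0.5 -1.3] w 0.0183 t 25.9
offset [-0.12  0.13  2.91] ang [-0.001 -0.002  0.003]
```

View pics/s2.png

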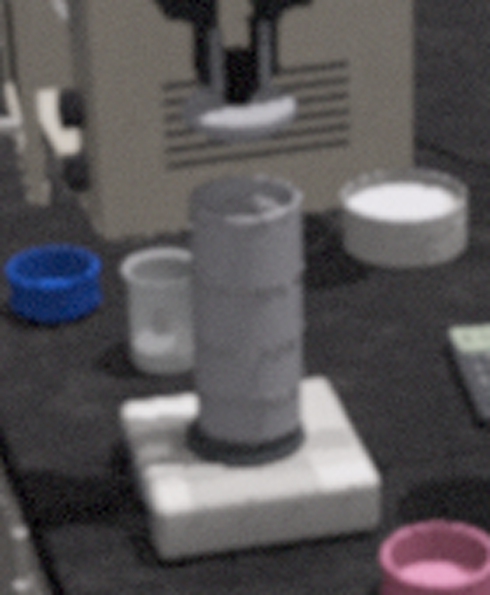

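The column stands straight in the seat, with its top rim at (245,190) in the crop. The lid hangs level above it at (243,115). I'm lowering it.

Emit:
servo_tool(rows=[{"angular": [0,0,0],"offset": [-0.1,0.13,1.5],"fingers": 0.95},{"angular": [0,0,0],"offset": [-0.1,0.13,2.9],"fingers": 0.95},{"angular": [0,0,0],"offset": [-0.1,0.13,2.9],"fingers": 0.95},{"angular": [0,0,0],"offset": [-0.1,0.13,2.9],"fingers": 0.95}])

```text
clock: 26.28
eef_pos: [0.4896, 0.0545, 0.2273]
orientation: [-179.8, -0.0, 90.0]
ft_force: [-1.1, -0.1, -0.7]
gripper_width: 0.0182
```

```bash
python3 go.py .4889 .0572 .211
```

```text
pos [0.4896 0.0545 0.2273] rpy [-179.8   -0.    90. ] F [-1.1 -0.1 -0.7] w 0.0182 t 26.28
offset [ 0.27 -0.07  1.63] ang [-0.003 -0.    -0.   ]
```

Emit:
servo_tool(rows=[{"angular": [0,0,0],"offset": [0.27,-0.07,0.3],"fingers": 0.95},{"angular": [0,0,0],"offset": [0.27,-0.07,0.8],"fingers": 0.95},{"angular": [0,0,0],"offset": [0.27,-0.07,1.2],"fingers": 0.95},{"angular": [0,0,0],"offset": [0.27,-0.07,1.55],"fingers": 0.95},{"angular": [0,0,0],"offset": [0.27,-0.07,1.55],"fingers": 0.95}])

```text
clock: 26.7
eef_pos: [0.4883, 0.0572, 0.2109]
orientation: [-179.7, -0.0, 90.0]
ft_force: [0.7, -0.1, -1.4]
gripper_width: 0.0182
```

```bash
python3 go.py .4889 .0572 .211
```

```text
pos [0.4883 0.0572 0.2109] rpy [-179.7   -0.    90. ] F [ 0.7 -0.1 -1.4] w 0.0182 t 26.7
offset [ 0.    0.06 -0.01] ang [-0.004 -0.    -0.   ]
```

Emit:
servo_tool(rows=[{"angular": [0,0,0],"offset": [0,0,0],"fingers": 0.6},{"angular": [0,0,0],"offset": [0,0,0],"fingers": 0.3},{"angular": [0,0,0],"offset": [0,0,0],"fingers": 0},{"angular": [0,0,0],"offset": [0,0,0],"fingers": 0},{"angular": [0,0,0],"offset": [0,0,0],"fingers": 0}])

```text
clock: 27.12
eef_pos: [0.4886, 0.0572, 0.2114]
orientation: [-179.8, -0.0, 90.0]
ft_force: [-0.7, 0.2, -0.6]
gripper_width: 0.0776
```

Emit:
servo_tool(rows=[{"angular": [0,0,0],"offset": [0,0,-2],"fingers": 0},{"angular": [0,0,0],"offset": [0,0,-5],"fingers": 0},{"angular": [0,0,0],"offset": [0,0,-8],"fingers": 0},{"angular": [0,0,0],"offset": [-4,0,-8],"fingers": 0},{"angular": [0,0,0],"offset": [-8,0,-8],"fingers": 0}])

```text
clock: 27.53
eef_pos: [0.4908, -0.0224, 0.295]
orientation: [179.8, 0.0, 90.3]
ft_force: [0.6, -1.2, 0.3]
gripper_width: 0.0854
```

Emit:
servo_tool(rows=[{"angular": [0,0,0],"offset": [-4,0,0],"fingers": 0},{"angular": [0,0,0],"offset": [-8,0,0],"fingers": 0},{"angular": [0,0,0],"offset": [-12,0,0],"fingers": 0},{"angular": [0,0,0],"offset": [-12,0,0],"fingers": 0},{"angular": [0,0,0],"offset": [-12,0,0],"fingers": 0}])

```text
clock: 27.95
eef_pos: [0.4913, -0.1443, 0.2952]
orientation: [179.8, 0.0, 90.1]
ft_force: [-0.5, 0.3, -0.6]
gripper_width: 0.0853
```

Run:
```python
from fit import *
p,d=viewer.capture("top");P=cloud("top",d)[d>0]
print("lid",fit(P,(.4889,.057),.203,.031,.005)); q=P[np.hypot(P[:,0]-.4889,P[:,1]-.057)<.028]; q=q[(q[:,2]>.19)&(q[:,2]<.212)]
c=np.linalg.lstsq(np.c_[q[:,:2]-[.4889,.057],np.ones(len(q))],q[:,2],rcond=None)[0];print("disc z,tilt",c.round(4))
for n,cc,z,R in [("cup",(.5581,.3625),.039,.0275),("beaker",(.4843,.2477),.069,.0265),("weight",(.538,-.289),.047,.009)]: print(n,fit(P,cc,z,R))
s,_=viewer.capture("side"); cv2.imwrite("pics/f.png",s[:,:,::-1])
```

```text
lid (array([0.4884, 0.0562, 0.0294]), 36)
disc z,tilt [ 0.0089 -0.0075  0.2017]
cup (array([0.558 , 0.3626, 0.0269]), 34)
beaker (array([0.4842, 0.2479, 0.0258]), 36)
weight (array([ 0.5382, -0.2905,  0.0089]), 1)
```

View pics/f.png

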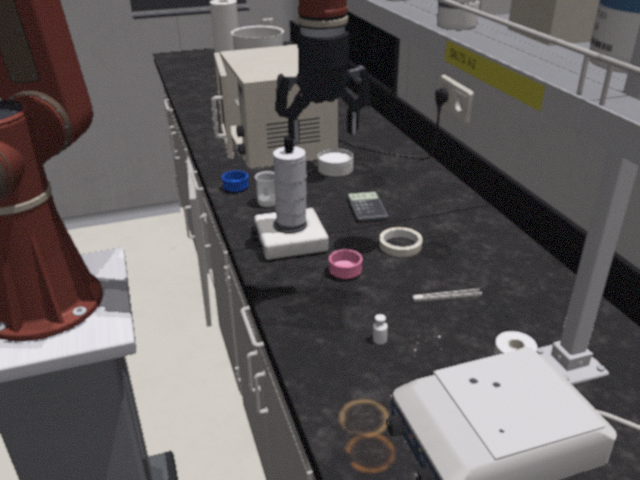

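The finished column, with its lid at (289,155), stands upright on the shaker. The weight at (380,330) and the beaker stand where they were, and the gripper is clear. Handing in.

```bash
python3 -c "
from rig import ticket
print(ticket.hand_in())"
```

```text
the job is handed in; nothing more can be done
None
```

I built the column on the shaker in order: receiver pan, fine, medium and coarse sieve, then the lid. I handed the job in at about 28 s on the clock. The hand-in gave no verdict, so what follows is from my own last checks.

- **Lid and column:** the lid disc top read 0.202 m (0.203 expected) with a tilt of about 0.01 rad. The fitted centre of each part was within about 1.5 mm of the one below. Each sieve rim read about 2 mm low in the top camera, a steady offset within its calibration error.
- **Bystanders:** the cup and beaker measured within 0.3 mm of their starting places. The weight's final fit had only one usable point, so I confirmed it only by eye: it stands upright in place in the side view.
- **Disagreement:** one wrist-camera reading of the seated pan was about 9 mm off in y. It was taken while the arm was moving, and the later top-camera reading put the pan in the right place, so I ignored it.
- **Gripper:** open and clear of everything at the end.

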